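Build up a spring-loaded shaft seal

TASK

Build up the reactor's shaft seal on its assembly stand: thread the three rings over the upright pin onto the sprung plate in order of size, the widest at the bottom and the narrowest on top, then set the ribbed cap over them with its closed end up. When all four are on, press the cap straight down until the spring is fully compressed, then let it come back up and leave the stack standing. Leave the two red clips and the wing screw where they lie.

Things in the scene. Friction and masses are not known exactly. Their poses are not given: they have to be found in the camera images.
- thrust_ring: flat ring lying on the bench, outside diameter 64 mm, hole 32 mm, 12 mm high; origin: centre of the hole at the underside, z up along the ring's axis. Bright steel, the widest of the three rings, about 220 g.
- ptfe_ring: flat ring lying on the bench, outside diameter 54 mm, hole 32 mm, 12 mm high; origin: centre of the hole at the underside, z up along the ring's axis. White plastic, the middle size, about 45 g.
- carbon_ring: flat ring lying on the bench, outside diameter 44 mm, hole 32 mm, 12 mm high; origin: centre of the hole at the underside, z up along the ring's axis. Black carbon, the narrowest, about 25 g.
- cap: Black ribbed round cap standing on the green mat, 51 mm over its ribs, with a white round button (34 mm across, 4 mm high) on its closed top; 32 mm high in all, about 70 g. It stands with its open mouth down; the socket in its underside is 32 mm wide and 23 mm deep. Origin: centre of the mouth at the underside, z up along its axis.
- seat (a point): Centre of the top face of the stand's sprung aluminium plate (54 mm across, 8 mm thick), z up; 52 mm above the bench when not pressed, and it moves with the plate. A steel pin 20 mm thick stands up through its centre to 44 mm above the unpressed plate, its top 8 mm tapering to 10 mm across. Beneath the plate is a visible coil spring and a round dark steel base, 88 mm across at the bench, 72 mm across at its top 26 mm above the bench. Stand and pin are fixed to the bench.
- follower (a joint): Travel of the sprung plate: 0 at rest, growing as it is pressed down, 0.012 m at the stop. It needs about 6 N before it moves and about 13 N at the stop (the stack's own weight included); the weight of the stack alone hardly moves it.
- clip_a: Small red toothed open clip, about 45 mm across, 10 mm high, lying on the bench; not part of the job. Origin: centre of the underside.
- clip_b: A second red clip like clip_a; not part of the job.
- wing_screw: Black wing-headed screw standing on its head with the steel thread up, 44 mm over the wings, 32 mm high; not part of the job. Origin: centre of the underside.
Not all that is in view belongs to the job. Leave any blue look-alike of the ptfe_ring alone. What is shaped like the carbon_ring but green is not meant.

How it is judged (in metres and radians):
On the way, in this order (a step that is already met when the one before it is completed fails the run):
1. the widest ring lies flat on the sprung plate, around the pin (z of thrust_ring in the frame of seat between -0.004 and 0.004 m and horizontal distance between thrust_ring and seat below 0.009 m and angle between thrust_ring's own z axis and vertical below 0.12 rad), for 0.2 s.
2. the middle ring lies on the widest (all of step 1 and z of ptfe_ring in the frame of seat between 0.008 and 0.016 m and horizontal distance between ptfe_ring and seat below 0.009 m and angle between ptfe_ring's own z axis and vertical below 0.12 rad), for 0.2 s.
3. the narrowest ring lies on the middle one (all of step 2 and z of carbon_ring in the frame of seat between 0.02 and 0.028 m and horizontal distance between carbon_ring and seat below 0.009 m and angle between carbon_ring's own z axis and vertical below 0.12 rad), for 0.2 s.
4. the cap sits on the narrowest ring and the whole stack is pressed down to the spring's stop (all of step 3 and z of cap in the frame of seat between 0.032 and 0.04 m and horizontal distance between cap and seat below 0.009 m and angle between cap's own z axis and vertical below 0.12 rad and value of joint follower above 0.01 m), for 0.1 s.
At the end, for the whole second after the job is handed in: Widest, middle and narrowest ring and then the cap stand on the sprung plate, each within 4 mm of its height in the stack, within 9 mm of the pin's axis and within 0.12 rad of level; the plate is back within 3 mm of its rest height, and all is released and still (all of step 3 and z of cap in the frame of seat between 0.032 and 0.04 m and horizontal distance between cap and seat below 0.009 m and angle between cap's own z axis and vertical below 0.12 rad and value of joint follower below 0.003 m and linear speed of each of thrust_ring, ptfe_ring, carbon_ring, cap below 0.02 m/s); the robot touches nothing.
It fails at once if a red clip is pushed more than 30 mm from its place (distance of clip_a from where it was at the start of the episode above 0.03 m).
It fails at once if a red clip is pushed more than 30 mm from its place (distance of clip_b from where it was at the start of the episode above 0.03 m).
It fails at once if the wing screw is pushed more than 30 mm from its place (distance of wing_screw from where it was at the start of the episode above 0.03 m).
It also fails if it takes over 115 s, if anything falls off the work surface, if the arm or the gripper's body presses on something with over 40 N, if the wrist force passes 120 N, or if a joint passes its speed limit or range.

ROBOT

A 6-joint arm with a two-finger parallel gripper is mounted at the origin on the work surface. World frame = base frame: x ahead of the robot, y to its left, z up, the work surface at z = 0. Lengths are in mm, angles in degrees, forces in N, time in s.
With the tool pointing down it reaches from about 350 to 850 mm from the base axis. Payload 8.1 kg.
Tool frame: the origin (TCP) lies midway between the tips of the shut fingers; the grasp point (between the pads) lies 19 mm behind it (r.grip_depth is the distance from the TCP to the grasp point, in mm); z points along the fingers, y is the direction in which the jaws open and shut (so a half turn about z gives the same grasp; the last joint's range is limited). The gripper opens to 85 mm and grips with 20 to 120 N. Pads are 22 mm wide; open, the fingers measure 114 mm over their backs; the gripper's body (76 mm by 85 mm) begins 54 mm behind the grasp point. The pads swing forward as they close: fully open they stand 13 mm farther back than shut.
Start: joints at [58.19, 7.471, 85.268, -0, 87.261, -4.893], TCP at [271.605, 535.01, 231.292] pointing down, gripper open.
Joint ranges: [-169.43, 169.43], [-51.17, 129.36], [1.28, 143.12], [-76.62, 256.62], [0, 156.53], [-152.29, 152.29]. Speed limits (degrees/s): [136.94, 136.94, 159.86, 180, 180, 180].

INTERFACE

Orientations are given as [roll, pitch, yaw] about the fixed x, y, z axes, in that order (R = Rz(yaw) Ry(pitch) Rx(roll)).
In Python, from bench import r, imaging gives the robot as it stands.
- The arm moves only by the shell command python3 -m creep 'ROWS' [FORCE]. ROWS is text: rows parted by semicolons, each of 7 numbers parted by spaces: the shift along the tool's x, y, z in cm, then the turn, a rotation vector about the tool's x, y, z in degrees, then the finger opening in cm, from 0 to 8.54. In form: dx dy dz ax ay az gripper; .... A call has 1 to 20 rows; each row is the pose to reach, as a shift and turn from the pose measured when the call began, along the tool's axes at that moment; what a row does not reach only later rows make up. A row lasts 1/10 s, in which the tool goes at most 50 mm and 8.59 degrees, less where a joint would pass 70% of its speed; a pose out of reach is approached as far as the arm can. A call with a gripper value outside its range is refused whole. The fingers move at their own pace and stop on an object; FORCE is the grip in N (left out, the last holds). Time passes only in rows, so rows that repeat a pose let the fingers close. It gives the time, the measured TCP pose, the force and the opening at its end, in the units of the state.
- r.sense(): the state, without advancing time (a new reading comes with each control period).
- imaging.snapshot(name): name is "scene" or "side" or "wrist"; returns the picture (400x640x3 uint8, red, green, blue); there is no depth.
- imaging.camera_info(name): a dict with "camera_matrix" (3x3 intrinsics, pixels), "R" (3x3) and "t" (3): a world point X has camera coordinates R X + t. Camera axes: x right, y down, z forward; pixel columns grow to the right and rows downward; lengths in mm; the calibration is good to about 2 mm. The wrist camera is an equidistant fisheye: a pixel r from the principal point sees the ray r / f radians off the axis. A picture is of the moment at which its call begins: read the wrist's pose just before it. camera_info takes no time and is no camera call; for the wrist camera it gives the pose at the moment of the call.
- r.hand_in(): hands the job in, once; it reports no verdict.
The state is a dict: "time": time; "joint_pos": joint angles; "qd": joint speeds; "joint_efforts": joint torques, N m; "tool_pos": TCP position; "tcp_rot": TCP orientation; "ft_force": force on the tool from outside, world axes, zero at the start; "wrist_torque": the same for the moment, N m; "finger_gap": finger opening in mm.
Only numpy, scipy, OpenCV 4.12 (cv2) and the standard library are available. Lean on these libraries where they do the work, as an engineer would, in place of code of your own. Each camera call takes 0.05 s, during which the arm holds its last target.

## Working session

There is one attempt and no reset: what is moved stays moved. The work goes in short steps, Python scripts to look and compute and a shell command to move; the robot and the scene stay as the last step left them, time stands still between calls to the robot, and variables do not carry over. Pictures are saved under pics/ and viewed, and the job is handed in when it is done.

```bash
ls; mkdir -p pics; python3 - <<'E'
from bench import r, imaging
import cv2
print(r.sense()); print(r.grip_depth)
for n in("scene","side","wrist"):
    im=imaging.snapshot(n); cv2.imwrite(f"pics/{n}0.png",im[:,:,::-1])
    i=imaging.camera_info(n); print(n,i)
E
```

```text
pics
{'time': 0.0, 'joint_pos': array([ 5.81898636e+01,  7.51473156e+00,  8.53294941e+01,  3.05994789e-04,
        8.72604348e+01, -4.89245524e+00]), 'qd': array([-0.03588153,  0.03472472,  0.04177361,  0.10817392, -0.0214731 ,
        0.05708393]), 'joint_efforts': array([ 1.67509279e-03, -5.69404328e+01, -5.00544691e+01, -1.93723071e-05,
        1.48972141e-02, -4.66480606e-05]), 'tool_pos': array([271.31150086, 534.54567784, 230.24628558]), 'tcp_rot': array([-1.79895747e+02, -9.23055020e-03,  1.53082296e+02]), 'ft_force': array([ 0.19554839, -0.14965923,  0.20356986]), 'wrist_torque': array([ 0.00589915,  0.07901271, -0.01619378]), 'finger_gap': 85.1596695517432}
18.700000000000003
scene {'camera_matrix': array([[421.24285053,   0.        , 321.75582479],
       [  0.        , 421.24285053, 198.72053659],
       [  0.        ,   0.        ,   1.        ]]), 'R': array([[-0.47149988,  0.88185651,  0.00411796],
       [ 0.62326448,  0.33653543, -0.70589326],
       [-0.62388241, -0.33026201, -0.70830625]]), 't': array([ 268.32350527, -290.40785078, 1360.06113211])}
side {'camera_matrix': array([[379.61832151,   0.        , 322.78213842],
       [  0.        , 379.61832151, 208.59089113],
       [  0.        ,   0.        ,   1.        ]]), 'R': array([[ 0.88311354, -0.46867891, -0.02122632],
       [-0.27641611, -0.48321716, -0.83071976],
       [ 0.37908391,  0.73948716, -0.55628601]]), 't': array([-485.58358836,  199.80225893,  813.00337398])}
wrist {'camera_matrix': array([[309.70691629,   0.        , 315.13231778],
       [  0.        , 309.70691629, 197.0164272 ],
       [  0.        ,   0.        ,   1.        ]]), 'R': array([[ 0.45289224,  0.89156381, -0.00160958],
       [ 0.85480014, -0.43370271,  0.28498892],
       [ 0.25338773, -0.13044514, -0.95852946]]), 't': array([-599.28132411,  -35.80494419,  379.48552628])}
```

View pics/scene0.png

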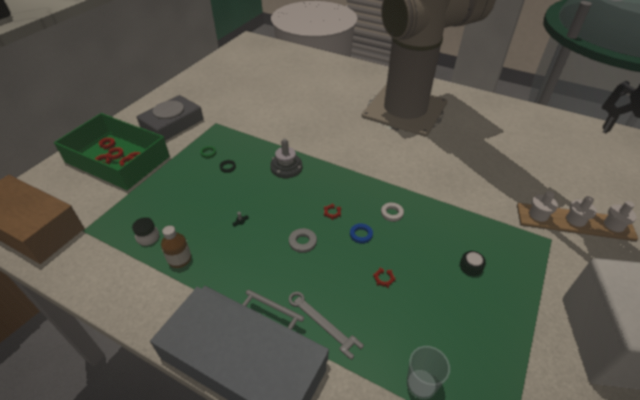

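View pics/side0.png

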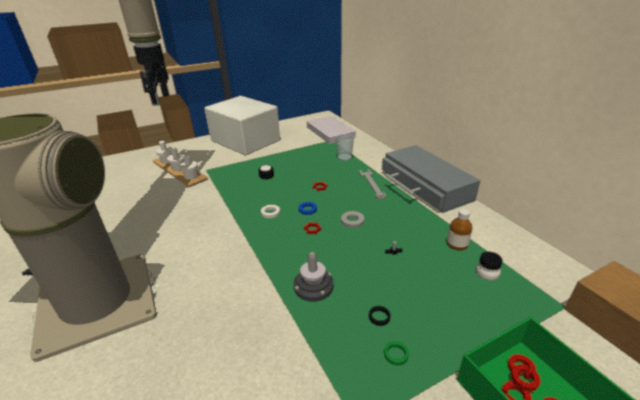

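View pics/wrist0.png

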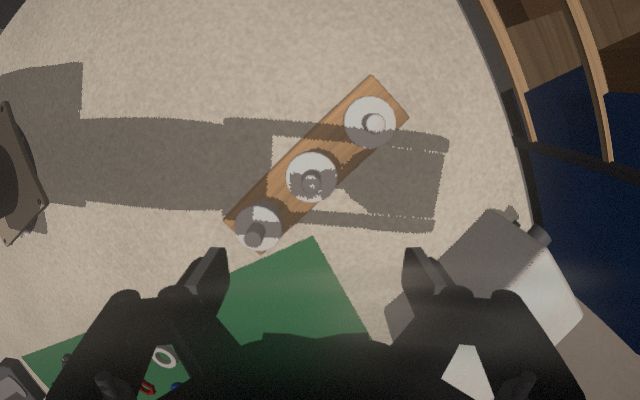

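Scene-view candidates: 
- **thrust_ring:** the grey ring at (302,240). 
- **ptfe_ring:** white at (392,211); the blue ring at (361,233) is the decoy. 
- **carbon_ring:** black at (228,166); the green ring at (208,152) is the decoy. 
- **cap:** black with a white top at (473,262). The jar at (145,230) is white with a black lid, so it isn't the cap.

I'll confirm these in enlarged crops.

```bash
python3 - <<'E'
import cv2,numpy as np
def crop(n,pts,w,h,s,out):
    im=cv2.imread(f"pics/{n}0.png"); t=[]
    for x,y in pts:
        c=im[y-h//2:y+h//2,x-w//2:x+w//2]; c=cv2.resize(c,None,fx=s,fy=s,interpolation=cv2.INTER_CUBIC)
        c=np.clip(c*1.8,0,255).astype(np.uint8)
        for k in range(0,w,10):
            cv2.line(c,(k*s,0),(k*s,6 if k%50 else 12),(0,255,255),1)
        for k in range(0,h,10): cv2.line(c,(0,k*s),(6,k*s),(0,255,255),1)
        cv2.putText(c,f"x{x-w//2} y{y-h//2}",(10,20),0,.4,(0,255,255)); t.append(c)
    rows=[np.hstack(t[:3]),np.hstack(t[3:])]
    cv2.imwrite(out,np.vstack(rows))
crop("scene",[(302,240),(376,222),(218,159),(473,262),(285,158),(145,235)],50,50,5,"pics/c_scene.png")
crop("side",[(352,219),(288,210),(388,332),(266,171),(313,275),(489,265)],50,50,5,"pics/c_side.png")
E
```

```text
(no output)
```

View pics/c_scene.png

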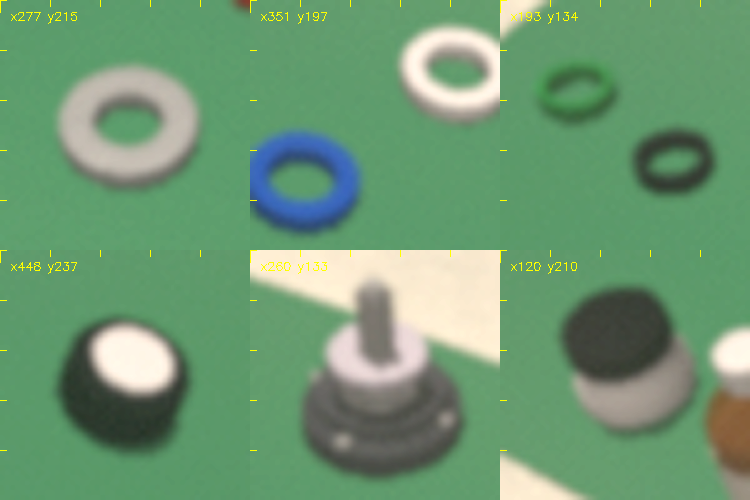

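View pics/c_side.png

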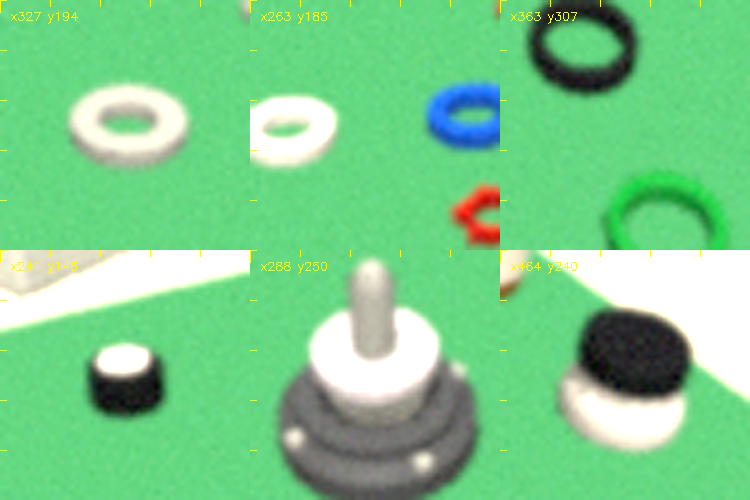

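The crops confirm the picks: steel ring, white ring, black ring, and a black cap with a white button on top. The jar at (145,235) is white-bodied. Next I'll triangulate the top-face centres.

```bash
cat > h.py <<'E'
import numpy as np, cv2
from bench import r, imaging
def ray(info,uv):
    K=info["camera_matrix"];R=info["R"];t=info["t"]
    d=np.linalg.inv(K)@[uv[0],uv[1],1]
    return -R.T@t, R.T@d/np.linalg.norm(d)
def wray(info,uv):
    K=info["camera_matrix"];R=info["R"];t=info["t"];v=np.array(uv)-K[:2,2];n=np.linalg.norm(v);th=n/K[0,0]
    d=np.r_[v/n*np.sin(th),np.cos(th)]
    return -R.T@t,R.T@d
def atz(o,d,z): return o+d*(z-o[2])/d[2]
def tri(rs):
    A=sum(np.eye(3)-np.outer(d,d) for o,d in rs);b=sum((np.eye(3)-np.outer(d,d))@o for o,d in rs)
    return np.linalg.solve(A,b)
E
python3 - <<'E'
from h import *
np.set_printoptions(precision=1,suppress=True)
s=imaging.camera_info("scene");d=imaging.camera_info("side")
for n,a,b,z in [("thrust",(302.7,239.2),(352.6,218.2),12),("ptfe",(392.4,210.6),(270.4,210.2),12),("carbon",(227.8,165.4),(379.6,315),12),("cap",(474.8,258.6),(265.8,168.2),32),("plate",(285.4,153.6),(313,270.6),52),("pin",(284.8,139.6),(312.2,253.6),96),
 ("clip1",(333,211),(313,228),8),("clip2",(385,277),(320,186),8),("wing",(240,219),(394,250),8),("blue",(361,232),(308,207),12)]:
    A=ray(s,a);B=ray(d,b);print(n,tri([A,B]),"scene@z",atz(*A,z)[:2],"side@z",atz(*B,z)[:2])
E
```

```text
thrust [632.9 -16.1   8. ] scene@z [635.1 -14. ] side@z [630.2 -21.6]
ptfe [451.3 132.1   8.4] scene@z [454.  133.2] side@z [449.9 126.1]
carbon [ 504.3 -326.3    6.6] scene@z [ 508.2 -321.1] side@z [ 502.1 -330.7]
cap [519.6 343.8  28.4] scene@z [521.2 344.4] side@z [517.8 335.1]
plate [ 427.8 -186.2   47.3] scene@z [ 432.  -182.6] side@z [ 426.1 -191.4]
pin [ 428.1 -185.    93.9] scene@z [ 429.3 -183.1] side@z [ 427.6 -188.2]
clip1 [519.8   2.7   4.8] scene@z [520.4   5. ] side@z [519.   -3.3]
clip2 [638.3 188.1   4.8] scene@z [639.  189.4] side@z [636.5 181.4]
wing [ 649.9 -179.5    7.8] scene@z [ 649.5 -178.9] side@z [ 650.2 -180.3]
blue [550.8  92.9   9.1] scene@z [552.4  94.1] side@z [549.3  88. ]
```

```bash
python3 -m creep '-57.2 -32.8 0 0 0 63.1 8.5;-57.2 -32.8 0 0 0 63.1 8.5;-57.2 -32.8 0 0 0 63.1 8.5;-57.2 -32.8 0 0 0 63.1 8.5;-57.2 -32.8 0 0 0 63.1 8.5;-57.2 -32.8 0 0 0 63.1 8.5;-57.2 -32.8 0 0 0 63.1 8.5;-57.2 -32.8 0 0 0 63.1 8.5;-57.2 -32.8 0 0 0 63.1 8.5;-57.2 -32.8 0 0 0 63.1 8.5;-57.2 -32.8 0 0 0 63.1 8.5;-57.2 -32.8 0 0 0 63.1 8.5;-57.2 -32.8 0 0 0 63.1 8.5;-57.2 -32.8 0 0 0 63.1 8.5;-57.2 -32.8 0 0 0 63.1 8.5;-57.2 -32.8 0 0 0 63.1 8.5;-57.2 -32.8 0 0 0 63.1 8.5;-57.2 -32.8 0 0 0 63.1 8.5'
python3 - <<'E'
from h import *
s=r.sense();print(s["tool_pos"],s["tcp_rot"],s["joint_pos"])
im=imaging.snapshot("wrist");cv2.imwrite("pics/w1.png",im[:,:,::-1])
E
```

```text
time: 1.95
tool_pos: [632.5, -15.2, 231.2]
tcp_rot: [-180.0, 0.1, 90.1]
ft_force: [-0.3, 0.3, -0.5]
finger_gap: 84.9
[632.51705891 -15.20089476 231.21349835] [-1.79975613e+02  6.03458154e-02  9.00951542e+01] [-5.98211014e+00  1.25309637e+01  7.96269959e+01 -6.26321764e-02
  8.78599027e+01 -6.07490287e+00]
```

View pics/w1.png

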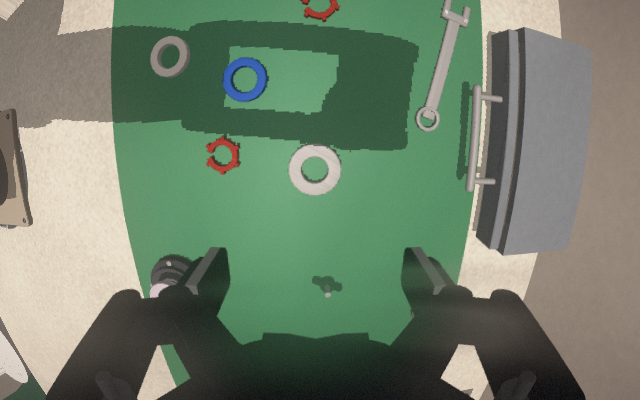

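The thrust ring is at (314,170), right between the fingers, and the stand is at (172,270). I'll descend partway and look again, which gives a second wrist view.

```bash
python3 - <<'E'
from h import *
i=imaging.camera_info("wrist")
np.save("w1.npy",np.array([*wray(i,(314.3,169))]))
for z in(8,12): print(z,atz(*wray(i,(314.3,169)),z))
E
python3 -m creep '0 0 12 0 0 0 8.5;0 0 12 0 0 0 8.5;0 0 12 0 0 0 8.5;0 0 12 0 0 0 8.5;0 0 12 0 0 0 8.5'
python3 - <<'E'
from h import *
s=r.sense();print(s["tool_pos"],s["tcp_rot"])
i=imaging.camera_info("wrist")
import pickle;pickle.dump(i,open("w2.pkl","wb"))
im=imaging.snapshot("wrist");cv2.imwrite("pics/w2.png",im[:,:,::-1])
E
```

```text
8 [630.49194895 -16.17867485   8.        ]
12 [630.5049964  -15.36713908  12.        ]
time: 2.5
tool_pos: [632.8, -15.0, 112.2]
tcp_rot: [180.0, 0.1, 90.1]
ft_force: [-0.9, 0.2, 1.3]
finger_gap: 85.1
[632.77393112 -14.97678587 112.18979594] [1.79989319e+02 6.69753575e-02 9.01318504e+01]
```

View pics/w2.png

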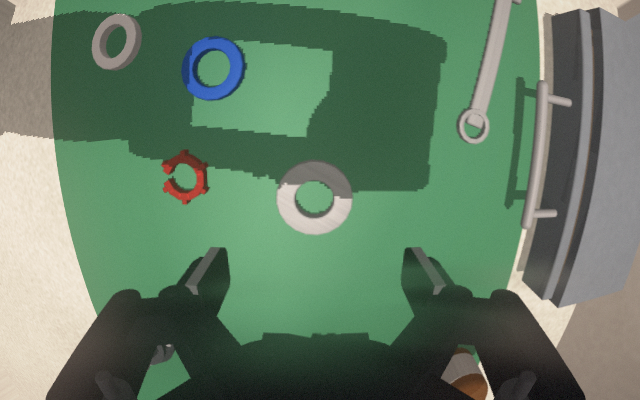

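```bash
python3 - <<'E'
from h import *
import pickle
i=pickle.load(open("w2.pkl","rb"));a=np.load("w1.npy");b=wray(i,(314.7,197.5))
print(tri([(a[0],a[1]),b]),atz(*b,12))
s=imaging.camera_info("scene");d=imaging.camera_info("side")
print(tri([(a[0],a[1]),b,ray(s,(302.7,239.2)),ray(d,(352.6,218.2))]))
E
```

```text
[630.9748202  -16.93371709   4.2197091 ] [631.47825901 -14.58080289  12.        ]
[631.7883053  -16.24594763   7.72622944]
```

```bash
python3 -m creep '0 -0.15 4 0 0 0 8.5;0 -0.15 8 0 0 0 8.5;0 -0.15 10 0 0 0 8.5;0 -0.15 11.4 0 0 0 8.5;0 -0.15 11.4 0 0 0 8.5;0 -0.15 11.4 0 0 0 8.5' 40
python3 -m creep '0 0 0 0 0 0 5.5;0 0 0 0 0 0 5.5;0 0 0 0 0 0 5.5;0 0 0 0 0 0 5.5;0 0 0 0 0 0 5.5;0 0 0 0 0 0 5.5;0 0 0 0 0 0 5.5' 40
python3 - <<'E'
from h import *
im=imaging.snapshot("wrist");cv2.imwrite("pics/w3.png",im[:,:,::-1])
E
```

```text
time: 3.15
tool_pos: [634.4, -15.5, 1.9]
tcp_rot: [179.7, 0.1, 90.1]
ft_force: [-0.2, 0.4, 0.1]
finger_gap: 84.7
time: 3.85
tool_pos: [637.3, -15.9, 8.1]
tcp_rot: [179.4, 0.2, 90.1]
ft_force: [-11.1, 0.6, 28.2]
finger_gap: 55.3
```

View pics/w3.png

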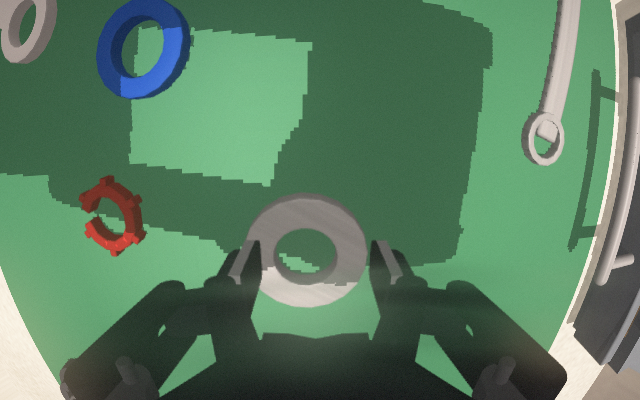

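The tips closed onto the ring's top face: the gap is 55 mm and the upward force 28 N. The descent hadn't settled and stopped too high. I'll open, lift, and go lower.

```bash
python3 -m creep '0 0 -2 0 0 0 8.5;0 0 -3 0 0 0 8.5;0 0 -3 0 0 0 8.5;0 0 -3 0 0 0 8.5;0 0 -3 0 0 0 8.5;0 0 -3 0 0 0 8.5' 40
python3 - <<'E'
from h import *
s=r.sense();print(s["tool_pos"],s["tcp_rot"],s["ft_force"])
i=imaging.camera_info("wrist")
import pickle;pickle.dump(i,open("w4.pkl","wb"))
im=imaging.snapshot("wrist");cv2.imwrite("pics/w4.png",im[:,:,::-1])
E
```

```text
time: 4.5
tool_pos: [636.0, -15.7, 36.7]
tcp_rot: [179.5, 0.1, 90.1]
ft_force: [0.2, 0.5, 0.4]
finger_gap: 85.2
[636.04113049 -15.71260775  36.69676959] [1.79474588e+02 1.38154773e-01 9.01342765e+01] [0.18276702 0.53769911 0.36462234]
```

View pics/w4.png

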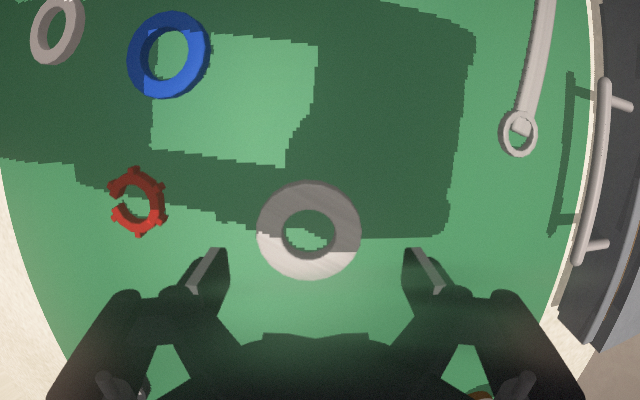

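```bash
python3 - <<'E'
from h import *
import pickle
i=pickle.load(open("w4.pkl","rb"));b=wray(i,(308.7,230.5))
print(atz(*b,12))
E
```

```text
[631.55020837 -12.76467711  12.        ]
```

```bash
python3 -m creep '0.2 -0.45 2 0.5 0 0 8.5;0.2 -0.45 4.1 0.5 0 0 8.5;0.2 -0.45 4.1 0.5 0 0 8.5;0.2 -0.45 4.1 0.5 0 0 8.5;0.2 -0.45 4.1 0.5 0 0 8.5;0.2 -0.45 4.1 0.5 0 0 8.5' 40
```

```text
time: 5.15
tool_pos: [633.0, -13.9, -3.0]
tcp_rot: [179.9, 0.2, 90.1]
ft_force: [-0.0, 0.8, 0.4]
finger_gap: 84.6
```

```bash
python3 -m creep '0 -0.15 0.1 0 0 0 7.5;0 -0.15 0.1 0 0 0 6.8;0 -0.15 0.1 0 0 0 6.2;0 -0.15 0.1 0 0 0 5.8;0 -0.15 0.1 0 0 0 5.8;0 -0.15 0.1 0 0 0 5.8' 40
python3 - <<'E'
from h import *
im=imaging.snapshot("wrist");cv2.imwrite("pics/w5.png",im[:,:,::-1])
E
```

```text
time: 5.75
tool_pos: [632.1, -14.0, -2.6]
tcp_rot: [179.8, 0.2, 90.1]
ft_force: [-3.1, 1.1, 6.9]
finger_gap: 62.8
```

View pics/w5.png

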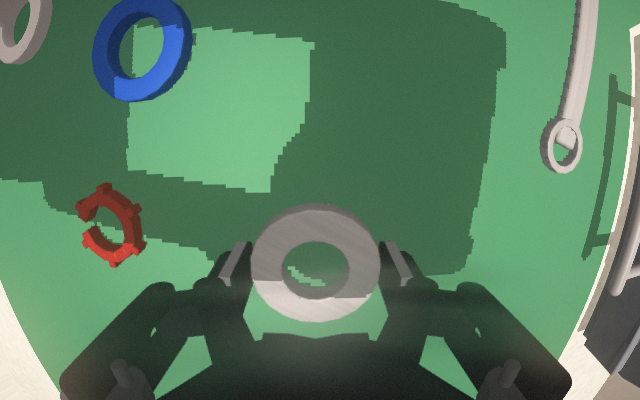

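Gripped at a gap of about 63 mm. I'll lift and move to just beyond the stand so the wrist camera can see the pin.

```bash
python3 -m creep '0 0 -4 0 0 0 5.8;0 0 -8 0 0 0 5.8;0 0 -12 0 0 0 5.8;0 0 -16 0 0 0 5.8;-5 -4 -16 0 0 0 5.8;-9 -8 -16 0 0 0 5.8;-13 -12 -16 0 0 0 5.8;-17 -16 -16 0 0 0 5.8;-21 -19 -16 0 0 0 5.8;-23.5 -20.5 -16 0 0 0 5.8;-23.5 -20.5 -16 0 0 0 5.8;-23.5 -20.5 -16 0 0 0 5.8;-23.5 -20.5 -16 0 0 0 5.8' 40
python3 - <<'E'
from h import *
s=r.sense();print(s["tool_pos"],s["tcp_rot"],s["ft_force"])
i=imaging.camera_info("wrist")
import pickle;pickle.dump(i,open("w6.pkl","wb"))
im=imaging.snapshot("wrist");cv2.imwrite("pics/w6.png",im[:,:,::-1])
E
```

```text
time: 7.1
tool_pos: [427.3, -248.6, 157.2]
tcp_rot: [179.8, 0.1, 90.1]
ft_force: [-0.3, 0.5, -2.0]
finger_gap: 62.5
[ 427.2865144  -248.60236823  157.19590137] [1.79767604e+02 1.25441051e-01 9.00818624e+01] [-0.27705898  0.48348081 -2.0339878 ]
```

View pics/w6.png

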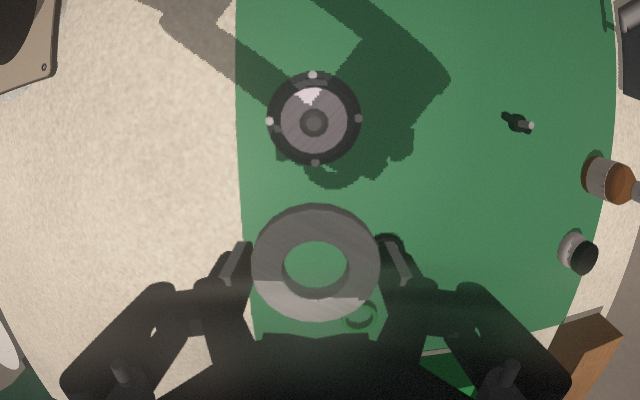

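```bash
python3 - <<'E'
from h import *
import pickle
i=pickle.load(open("w6.pkl","rb"))
for p,z in [((314,123),96),((314,121),52),((313.7,119),26),((316,263),172)]:print(z,atz(*wray(i,p),z))
d=ray(imaging.camera_info("side"),(312.2,253.6));s=ray(imaging.camera_info("scene"),(284.8,139.6))
print(tri([wray(i,(314,123)),d,s]))
E
```

```text
96 [ 425.77188364 -185.80750808   96.        ]
52 [ 425.7739565 -186.5247297   52.       ]
26 [ 425.51203776 -185.9575015    26.        ]
172 [ 426.71090638 -245.5386864   172.        ]
[ 426.99804073 -185.64402017   93.87534054]
```

Stand axis is at (426, -186), and the ring is held slightly ahead of the TCP. I'll align and check before lowering.

```bash
python3 -m creep '3 -0.1 1 0 0 0 5.8;6 -0.1 3 0 0 0 5.8;6 -0.1 5 0 0 0 5.8;6 -0.1 5 0 0 0 5.8;6 -0.1 5 0 0 0 5.8;6 -0.1 5 0 0 0 5.8' 40
python3 - <<'E'
from h import *
s=r.sense();print(s["tool_pos"],s["tcp_rot"],s["ft_force"])
i=imaging.camera_info("wrist")
import pickle;pickle.dump(i,open("w7.pkl","wb"))
for n in("wrist","side","scene"):
  im=imaging.snapshot(n);cv2.imwrite(f"pics/w7{n}.png",im[:,:,::-1])
a=cv2.imread("pics/w7side.png")[200:320,240:380];b=cv2.imread("pics/w7scene.png")[80:200,220:360]
cv2.imwrite("pics/w7c.png",np.vstack([cv2.resize(a,None,fx=4,fy=4)[:, :],cv2.resize(b,None,fx=4,fy=4)])[:960:2,::2] if 0 else np.hstack([cv2.resize(a,None,fx=2.8,fy=4),cv2.resize(b,None,fx=2.8,fy=4)]))
E
```

```text
time: 7.75
tool_pos: [427.7, -188.6, 108.4]
tcp_rot: [179.7, 0.2, 90.2]
ft_force: [0.2, -0.3, -2.0]
finger_gap: 62.1
[ 427.74113618 -188.57778538  108.36787907] [1.79681482e+02 1.77241814e-01 9.01836076e+01] [ 0.15927176 -0.2835213  -2.01844191]
```

View pics/w7wrist.png

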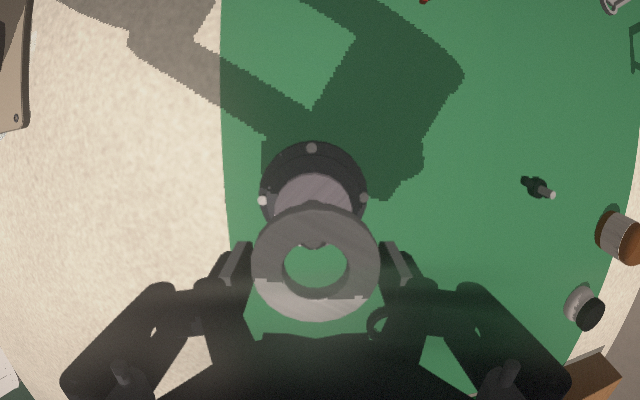

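View pics/w7c.png

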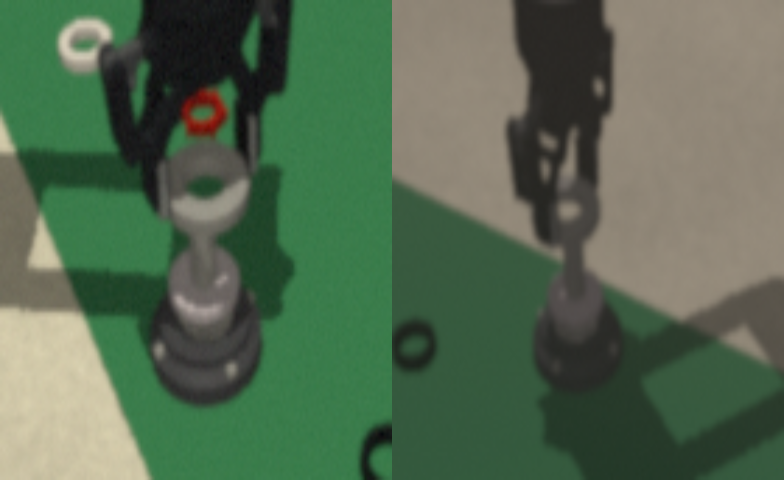

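The ring is centred over the pin in all three views. Lowering.

```bash
python3 -m creep '0 -0.05 1.5 0.3 0 0 5.8;0 -0.05 3 0.3 0 0 5.8;0 -0.05 4.5 0.3 0 0 5.8;0 -0.05 5.5 0.3 0 0 5.8;0 -0.05 5.7 0.3 0 0 5.8;0 -0.05 5.7 0.3 0 0 5.8;0 -0.05 5.7 0.3 0 0 5.8' 40
```

```text
time: 8.6
tool_pos: [427.6, -189.4, 51.7]
tcp_rot: [179.9, 0.2, 90.1]
ft_force: [0.1, 0.4, -2.5]
finger_gap: 62.2
```

```bash
python3 -m creep '0 0 0.2 0 0 0 5.8;0 0 0.3 0 0 0 5.8;0 0 0.3 0 0 0 5.8' 40
```

```text
time: 8.9
tool_pos: [428.2, -189.7, 49.4]
tcp_rot: [179.9, 0.2, 90.1]
ft_force: [-0.9, 1.0, 1.9]
finger_gap: 62.2
```

Contact. Release and back up.

```bash
python3 -m creep '0 0 0 0 0 0 7;0 0 0 0 0 0 8.5;0 0 0 0 0 0 8.5;0 0 0 0 0 0 8.5;0 0 -4 0 0 0 8.5;0 0 -8 0 0 0 8.5;-2 0 -11 0 0 0 8.5;-6 0 -11 0 0 0 8.5;-6 0 -11 0 0 0 8.5;-6 0 -11 0 0 0 8.5' 40
python3 - <<'E'
from h import *
s=r.sense();print(s["tool_pos"],s["tcp_rot"],s["ft_force"])
im=imaging.snapshot("wrist");cv2.imwrite(f"pics/w8.png",im[:,:,::-1])
im=imaging.snapshot("side");cv2.imwrite(f"pics/w8s.png",cv2.resize(im[220:320,260:380,::-1],None,fx=5,fy=5))
E
```

```text
time: 9.9
tool_pos: [427.8, -249.7, 159.5]
tcp_rot: [179.9, 0.2, 90.0]
ft_force: [0.9, 0.6, -0.1]
finger_gap: 85.0
[ 427.78941969 -249.68880161  159.4853352 ] [179.89369867   0.21434738  90.02883234] [ 0.92331828  0.61833897 -0.05358468]
```

View pics/w8.png

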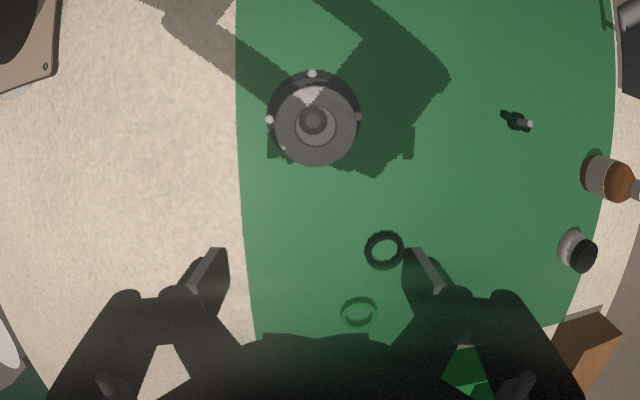

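View pics/w8s.png

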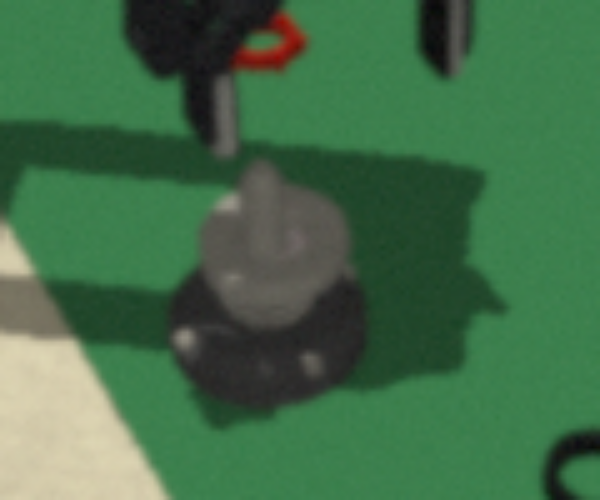

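```bash
python3 - <<'E'
import cv2,numpy as np
im=cv2.imread("pics/w8.png")[60:180,250:380];cv2.imwrite("pics/w8c.png",np.clip(cv2.resize(im,None,fx=5,fy=5,interpolation=2)*1.6,0,255).astype(np.uint8))
E
```

```text
(no output)
```

View pics/w8c.png

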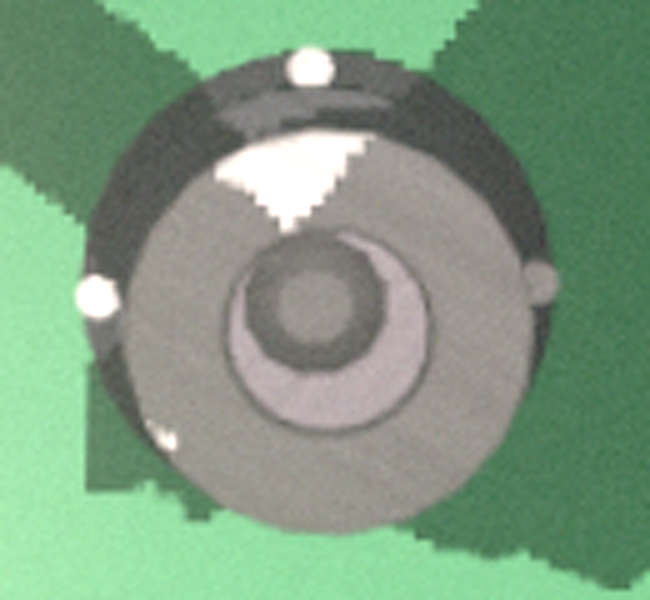

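The thrust ring lies flat on the plate around the pin, about 5 mm towards -y, which is inside tolerance. In wrist views the closer objects read about 4 mm too far in +y, so I'll allow for that. Next is the PTFE ring.

```bash
python3 -m creep '5 0.3 0 0 0 0 8.5;10 0.6 0 0 0 0 8.5;15 0.9 0 0 0 0 8.5;20 1.2 0 0 0 0 8.5;25 1.5 0 0 0 0 8.5;30 1.8 0 0 0 0 8.5;35 2 0 0 0 0 8.5;37.8 2.4 0 0 0 0 8.5;37.8 2.4 0 0 0 0 8.5;37.8 2.4 0 0 0 0 8.5;37.8 2.4 0 0 0 0 8.5' 40
python3 - <<'E'
from h import *
s=r.sense();print(s["tool_pos"],s["tcp_rot"],s["ft_force"])
i=imaging.camera_info("wrist")
import pickle;pickle.dump(i,open("w9.pkl","wb"))
im=imaging.snapshot("wrist");cv2.imwrite(f"pics/w9.png",im[:,:,::-1])
E
```

```text
time: 11.1
tool_pos: [450.3, 129.2, 157.4]
tcp_rot: [180.0, 0.2, 90.1]
ft_force: [-0.2, 0.7, 0.2]
finger_gap: 85.3
[450.25279162 129.15730606 157.35201718] [179.99626147   0.1962855   90.13259597] [-0.24947119  0.67288416  0.24304966]
```

View pics/w9.png

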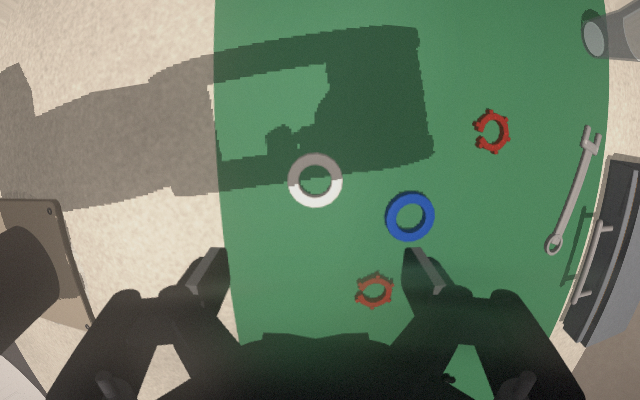

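```bash
python3 - <<'E'
from h import *
import pickle
i=pickle.load(open("w9.pkl","rb"))
for p,z in [((315,180),12),((410,215.5),12),((375,291),8)]:print(z,atz(*wray(i,p),z))
E
```

```text
12 [449.15608478 133.09048476  12.        ]
12 [546.27947836  96.60265593  12.        ]
8 [517.6156124    3.45172497   8.        ]
```

```bash
python3 -m creep '0.28 -0.1 4 0 0 0 8.5;0.28 -0.1 8 0 0 0 8.5;0.28 -0.1 12 0 0 0 8.5;0.28 -0.1 14 0 0 0 8.5;0.28 -0.1 15.5 0 0 0 8.5;0.28 -0.1 15.9 0 0 0 8.5;0.28 -0.1 15.9 0 0 0 8.5;0.28 -0.1 15.9 0 0 0 8.5;0.28 -0.1 15.9 0 0 0 8.5' 30
```

```text
time: 12.05
tool_pos: [450.6, 131.1, -0.3]
tcp_rot: [179.9, 0.2, 90.1]
ft_force: [0.0, 0.3, 0.7]
finger_gap: 84.5
```

```bash
python3 -m creep '0.05 -0.1 0.1 0 0 0 7;0.05 -0.1 0.1 0 0 0 6;0.05 -0.1 0.1 0 0 0 5;0.05 -0.1 0.1 0 0 0 4.8;0.05 -0.1 0.1 0 0 0 4.8;0.05 -0.1 0.1 0 0 0 4.8;0.05 -0.1 0.1 0 0 0 4.8' 30
python3 - <<'E'
from h import *
im=imaging.snapshot("wrist");cv2.imwrite(f"pics/w10.png",im[:,:,::-1])
E
```

```text
time: 12.75
tool_pos: [450.1, 131.7, -0.5]
tcp_rot: [179.8, 0.2, 90.1]
ft_force: [-1.9, 0.1, 5.4]
finger_gap: 51.6
```

View pics/w10.png

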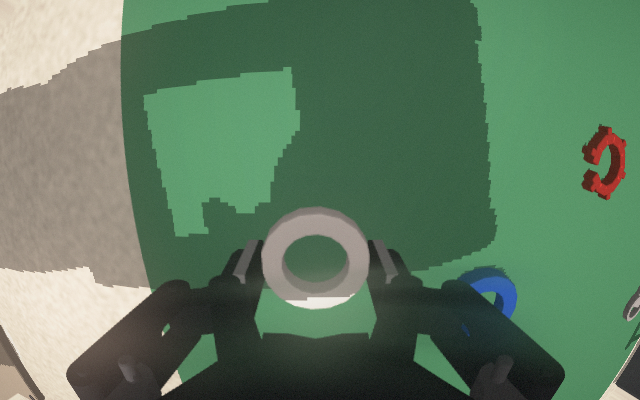

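Gripped. Lift and carry to the stand.

```bash
python3 -m creep '0 0 -4 0 0 0 4.8;0 0 -8 0 0 0 4.8;0 0 -12 0 0 0 4.8;-2 -0.2 -15 0 0 0 4.8;-7 -0.5 -15 0 0 0 4.8;-12 -1 -15 0 0 0 4.8;-17 -1.5 -15 0 0 0 4.8;-22 -2 -15 0 0 0 4.8;-27 -2.2 -15 0 0 0 4.8;-31.8 -2.4 -15 0 0 0 4.8;-31.8 -2.4 -15 0 0 0 4.8;-31.8 -2.4 -15 0 0 0 4.8;-31.8 -2.4 -12 0 0 0 4.8;-31.8 -2.4 -11.5 0 0 0 4.8;-31.8 -2.4 -11.5 0 0 0 4.8' 30
python3 - <<'E'
from h import *
s=r.sense();print(s["tool_pos"],s["tcp_rot"],s["ft_force"])
im=imaging.snapshot("wrist");cv2.imwrite(f"pics/w11.png",im[:,:,::-1])
a=imaging.snapshot("side")[200:320,240:380,::-1];b=imaging.snapshot("scene")[80:200,220:360,::-1]
cv2.imwrite("pics/w11c.png",np.hstack([cv2.resize(a,None,fx=2.8,fy=2.8),cv2.resize(b,None,fx=2.8,fy=2.8)]))
E
```

```text
time: 14.3
tool_pos: [425.1, -184.1, 114.0]
tcp_rot: [180.0, 0.0, 90.2]
ft_force: [0.7, 0.0, 0.5]
finger_gap: 51.7
[ 425.08204759 -184.10647631  114.02601887] [1.79990074e+02 4.84050272e-02 9.01733543e+01] [0.73805937 0.03506996 0.45448057]
```

View pics/w11.png

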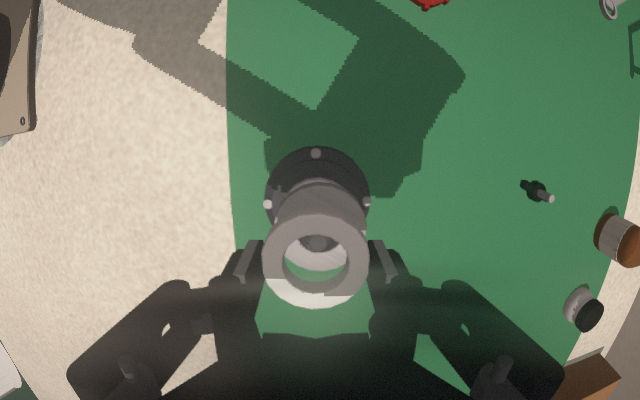

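View pics/w11c.png

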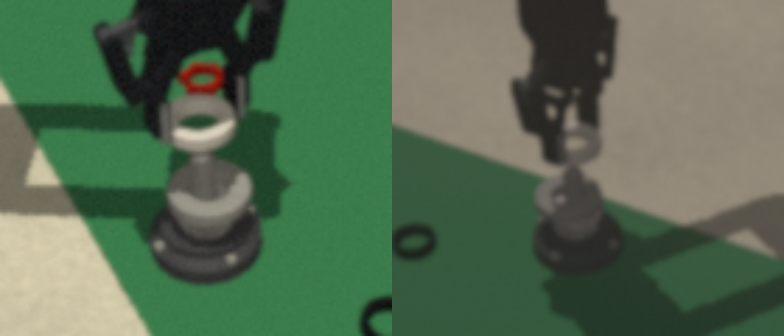

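```bash
python3 - <<'E'
from h import *
a=imaging.snapshot("side")[220:280,285:335,::-1];b=imaging.snapshot("scene")[115:175,260:310,::-1]
f=lambda c:np.clip(cv2.resize(c,None,fx=8,fy=8,interpolation=2)*1.5,0,255).astype(np.uint8)
cv2.imwrite("pics/w12c.png",np.hstack([f(a),f(b)]))
E
```

```text
(no output)
```

View pics/w12c.png

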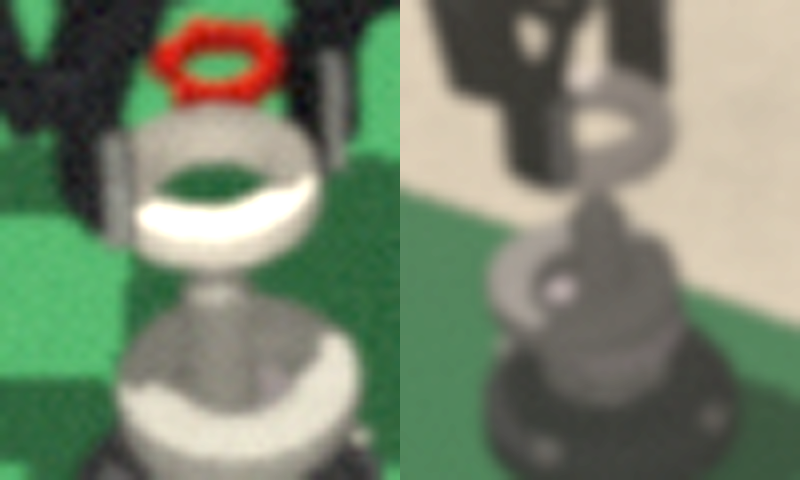

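The ring reads about 2 mm off in x and y, well within clearance. Small shift, then lower.

```bash
python3 -m creep '0.15 -0.15 0.5 0 0 0 4.8;0.15 -0.15 1.5 0 0 0 4.8;0.15 -0.15 2.5 0 0 0 4.8;0.15 -0.15 3.5 0 0 0 4.8;0.15 -0.15 4.5 0 0 0 4.8;0.15 -0.15 4.8 0 0 0 4.8;0.15 -0.15 4.8 0 0 0 4.8;0.15 -0.15 4.8 0 0 0 4.8' 30
```

```text
time: 15.35
tool_pos: [425.8, -184.8, 68.7]
tcp_rot: [179.7, 0.2, 90.1]
ft_force: [0.3, -0.6, 0.4]
finger_gap: 51.8
```

```bash
python3 -m creep '0.15 -0.15 0.2 0 0 0 4.8;0.15 -0.15 0.4 0 0 0 4.8;0.15 -0.15 0.6 0 0 0 4.8;0.15 -0.15 0.6 0 0 0 4.8;0.15 -0.15 0.6 0 0 0 4.8' 30
```

```text
time: 15.85
tool_pos: [424.5, -183.3, 63.0]
tcp_rot: [179.7, 0.2, 90.1]
ft_force: [-1.8, 0.8, 3.4]
finger_gap: 51.7
```

Contact (3.4 N). Release, rise and check.

```bash
python3 -m creep '0 0 0 0 0 0 7;0 0 0 0 0 0 8.5;0 0 0 0 0 0 8.5;0 0 0 0 0 0 8.5;0 0 -4 0 0 0 8.5;0 0 -8 0 0 0 8.5;-2 0 -9 0 0 0 8.5;-6 0 -9.5 0 0 0 8.5;-6 0 -9.5 0 0 0 8.5;-6 0 -9.5 0 0 0 8.5' 30
python3 - <<'E'
from h import *
s=r.sense();print(s["tool_pos"],s["tcp_rot"],s["ft_force"])
im=imaging.snapshot("wrist")[:,:,::-1];cv2.imwrite(f"pics/w13.png",im)
a=imaging.snapshot("side")[235:305,285:345,::-1]
f=lambda c:np.clip(cv2.resize(c,(400,480),interpolation=2)*1.5,0,255).astype(np.uint8)
cv2.imwrite("pics/w13c.png",np.hstack([f(a),f(im[60:180,265:365])]))
E
```

```text
time: 16.85
tool_pos: [423.9, -243.4, 158.1]
tcp_rot: [179.7, 0.2, 90.0]
ft_force: [-0.2, -0.1, 0.3]
finger_gap: 84.8
[ 423.85745542 -243.41709699  158.08321046] [179.71110903   0.20351513  90.00873252] [-0.20111244 -0.08385079  0.29179613]
```

View pics/w13.png

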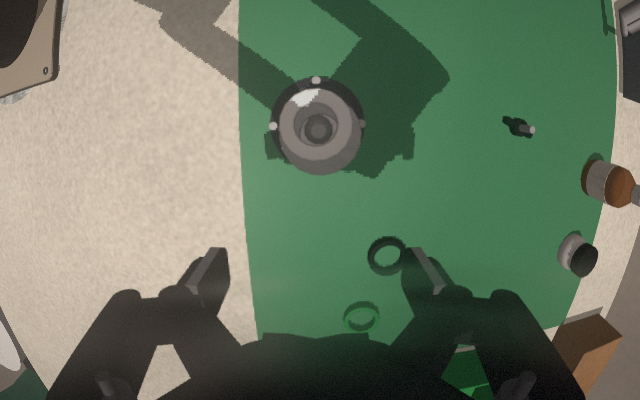

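View pics/w13c.png

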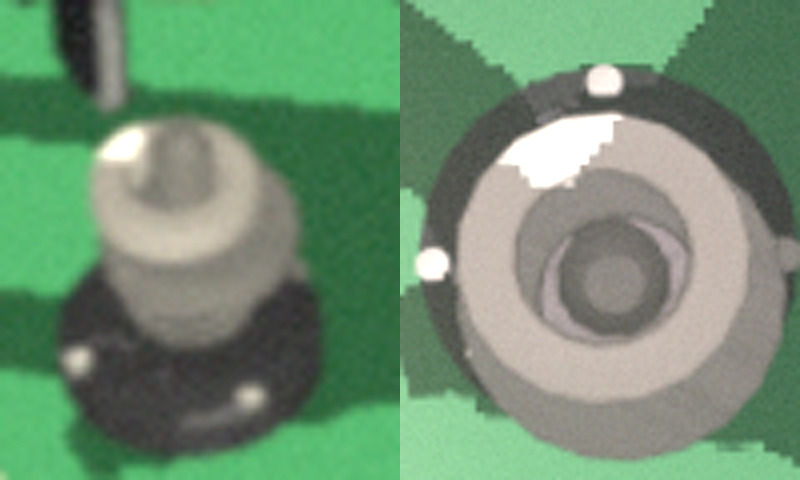

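PTFE ring is on, about 4 mm off-axis. From the two releases, the pin axis is at (426.2, -186) in TCP terms. Now the carbon ring, black, at (386,256). The green decoy at (361,316) is not it.

```bash
python3 - <<'E'
from h import *
i=imaging.camera_info("wrist")
for p,z in [((386,256),12),((361,316),12)]:print(z,atz(*wray(i,p),z))
E
```

```text
12 [ 498.84217684 -320.64407787   12.        ]
12 [ 477.41935374 -400.97729819   12.        ]
```

```bash
python3 -m creep '-4 4 0 0.3 0 0 8.5;-8 7.7 2 0.3 0 0 8.5;-8 7.7 5 0.3 0 0 8.5;-8 7.7 5 0.3 0 0 8.5;-8 7.7 5 0.3 0 0 8.5;-8 7.7 5 0.3 0 0 8.5' 30
python3 - <<'E'
from h import *
s=r.sense();print(s["tool_pos"],s["tcp_rot"],s["ft_force"])
i=imaging.camera_info("wrist")
import pickle;pickle.dump(i,open("w14.pkl","wb"))
im=imaging.snapshot("wrist");cv2.imwrite(f"pics/w14.png",im[:,:,::-1])
E
```

```text
time: 17.55
tool_pos: [501.3, -321.4, 109.3]
tcp_rot: [-180.0, 0.2, 90.2]
ft_force: [-0.4, 0.6, -0.2]
finger_gap: 84.8
[ 501.30029539 -321.43888669  109.34855125] [-179.98860337    0.18871831   90.15682651] [-0.43905039  0.57632206 -0.21505361]
```

View pics/w14.png

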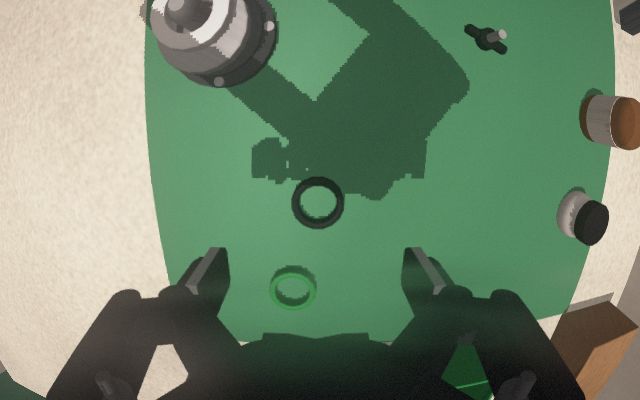

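```bash
python3 - <<'E'
from h import *
import pickle
i=pickle.load(open("w14.pkl","rb"))
for p,z in [((318,202),12),((293,288),12)]:print(z,atz(*wray(i,p),z))
E
```

```text
12 [ 502.66025839 -324.20428915   12.        ]
12 [ 480.23522684 -407.22149982   12.        ]
```

```bash
python3 -m creep '-0.35 0.1 4 0 0 0 8.5;-0.35 0.1 8 0 0 0 8.5;-0.35 0.1 10 0 0 0 8.5;-0.35 0.1 10.9 0 0 0 8.5;-0.35 0.1 10.9 0 0 0 8.5;-0.35 0.1 10.9 0 0 0 8.5;-0.35 0.1 10.9 0 0 0 8.5' 25
```

```text
time: 18.3
tool_pos: [504.2, -326.8, 3.4]
tcp_rot: [179.8, 0.4, 90.2]
ft_force: [0.4, -0.1, -0.5]
finger_gap: 85.4
```

```bash
python3 -m creep '0.1 -0.1 0.25 0 0 0 7;0.1 -0.1 0.25 0 0 0 6;0.1 -0.1 0.25 0 0 0 5;0.1 -0.1 0.25 0 0 0 4;0.1 -0.1 0.25 0 0 0 3.8;0.1 -0.1 0.25 0 0 0 3.8;0.1 -0.1 0.25 0 0 0 3.8;0.1 -0.1 0.25 0 0 0 3.8' 25
python3 - <<'E'
from h import *
im=imaging.snapshot("wrist");cv2.imwrite(f"pics/w15.png",im[:,:,::-1])
E
```

```text
time: 19.1
tool_pos: [503.4, -326.0, 1.4]
tcp_rot: [179.8, 0.4, 90.2]
ft_force: [-1.6, 0.5, 5.4]
finger_gap: 41.8
```

View pics/w15.png

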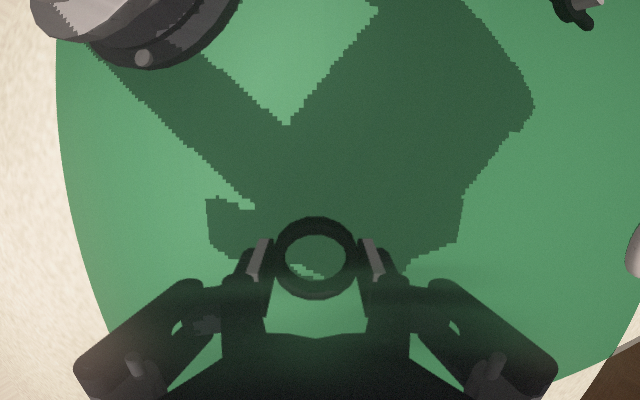

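```bash
python3 -m creep '0 0 -4 0 0 0 3.8;0 0 -8 0 0 0 3.8;0 0 -12 0 0 0 3.8;0 0 -14 0 0 0 3.8;4 -2.2 -14 0 0 0 3.8;8 -4.4 -14 0 0 0 3.8;12 -6.6 -14 0 0 0 3.8;13.9 -7.7 -14 0 0 0 3.8;13.9 -7.7 -13 0 0 0 3.8;13.9 -7.7 -12 0 0 0 3.8;13.9 -7.7 -12 0 0 0 3.8;13.9 -7.7 -12 0 0 0 3.8' 25
python3 - <<'E'
from h import *
im=imaging.snapshot("wrist");cv2.imwrite(f"pics/w16.png",im[:,:,::-1])
E
```

```text
time: 20.35
tool_pos: [425.4, -186.9, 119.5]
tcp_rot: [179.8, 0.4, 90.1]
ft_force: [0.2, -0.5, -0.1]
finger_gap: 41.9
```

View pics/w16.png

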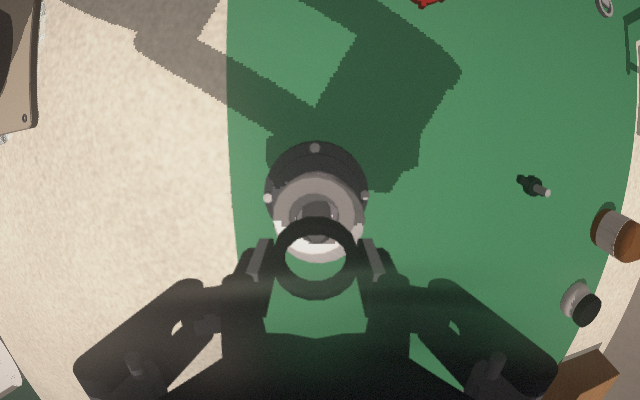

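Held and aligned. Lowering.

```bash
python3 -m creep '0.05 0 1 0 0 0 3.8;0.05 0 2 0 0 0 3.8;0.05 0 3 0 0 0 3.8;0.05 0 3.7 0 0 0 3.8;0.05 0 3.9 0 0 0 3.8;0.05 0 3.9 0 0 0 3.8;0.05 0 3.9 0 0 0 3.8' 25
```

```text
time: 21.1
tool_pos: [426.0, -186.9, 81.2]
tcp_rot: [179.8, 0.4, 90.1]
ft_force: [0.9, 0.0, -1.1]
finger_gap: 41.8
```

```bash
python3 -m creep '0.1 0 0.15 0 0 0 3.8;0.1 0 0.3 0 0 0 3.8;0.1 0 0.4 0 0 0 3.8;0.1 0 0.4 0 0 0 3.8' 25
```

```text
time: 21.5
tool_pos: [426.2, -186.0, 77.4]
tcp_rot: [179.8, 0.4, 90.1]
ft_force: [-0.4, 0.3, 0.8]
finger_gap: 41.9
```

```bash
python3 -m creep '0 0 0.1 0 0 0 3.8;0 0 0.1 0 0 0 6;0 0 0.1 0 0 0 8.5;0 0 0.1 0 0 0 8.5;0 0 0.1 0 0 0 8.5;0 0 -4 0 0 0 8.5;0 0 -8 0 0 0 8.5;-2 0 -9 0 0 0 8.5;-6 0 -9 0 0 0 8.5;-6 0 -9 0 0 0 8.5;-6 0 -9 0 0 0 8.5' 25
python3 - <<'E'
from h import *
s=r.sense();print(s["tool_pos"],s["tcp_rot"],s["ft_force"])
im=imaging.snapshot("wrist")[:,:,::-1]
a=imaging.snapshot("side")[235:305,285:345,::-1]
f=lambda c:np.clip(cv2.resize(c,(400,480),interpolation=2)*1.5,0,255).astype(np.uint8)
cv2.imwrite("pics/w17c.png",np.hstack([f(a),f(im[60:180,265:365])]))
E
```

```text
time: 22.6
tool_pos: [425.7, -245.8, 167.6]
tcp_rot: [179.8, 0.4, 90.0]
ft_force: [-0.6, 0.6, 0.3]
finger_gap: 85.1
[ 425.67436795 -245.7973655   167.61466521] [179.769684     0.3644471   90.01841031] [-0.57603813  0.57768237  0.27272577]
```

View pics/w17c.png

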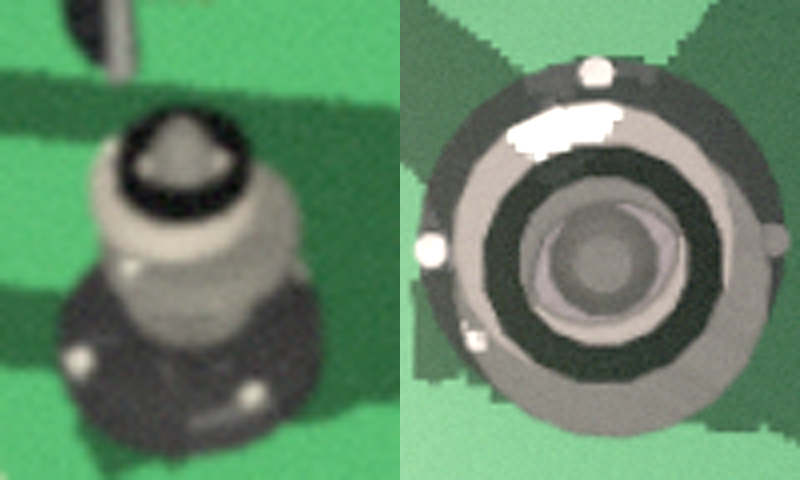

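The carbon ring is well centred. Now the cap.

```bash
python3 -m creep '5 1 0 0.2 0 0 8.5;10 2 0 0.2 0 0 8.5;15 3 0 0.2 0 0 8.5;20 4 0 0.2 0 0 8.5;25 5 0 0.2 0 0 8.5;30 5.5 0 0.2 0 0 8.5;35 6 0 0.2 0 0 8.5;40 7 0 0.2 0 0 8.5;45 8 0 0.2 0 0 8.5;50 9 0 0.2 0 0 8.5;55 9.3 0 0.2 0 0 8.5;58.6 9.3 2 0.2 0 0 8.5;58.6 9.3 2 0.2 0 0 8.5;58.6 9.3 2 0.2 0 0 8.5;58.6 9.3 2 0.2 0 0 8.5;58.6 9.3 2 0.2 0 0 8.5' 40
python3 - <<'E'
from h import *
s=r.sense();print(s["tool_pos"],s["tcp_rot"],s["ft_force"])
i=imaging.camera_info("wrist")
import pickle;pickle.dump(i,open("w18.pkl","wb"))
im=imaging.snapshot("wrist");cv2.imwrite(f"pics/w18.png",im[:,:,::-1])
E
```

```text
time: 24.3
tool_pos: [518.0, 340.5, 145.2]
tcp_rot: [179.9, 0.3, 90.0]
ft_force: [-0.3, -0.3, 0.7]
finger_gap: 84.9
[518.04261724 340.51489437 145.17923657] [179.92160512   0.31448282  90.04683731] [-0.30743429 -0.25056098  0.66399761]
```

View pics/w18.png

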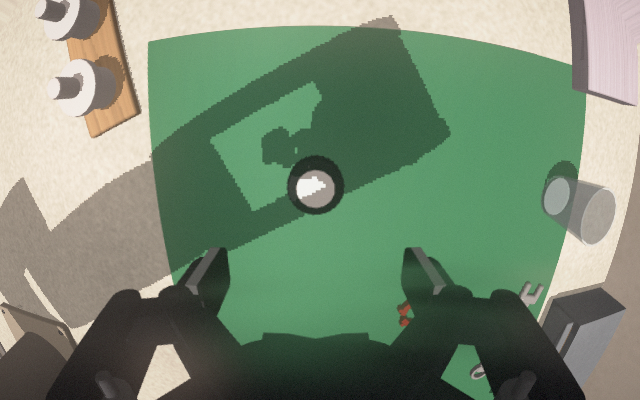

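```bash
python3 - <<'E'
from h import *
import pickle
i=pickle.load(open("w18.pkl","rb"))
b=wray(i,(315,188));print(atz(*b,32))
print(tri([b,ray(imaging.camera_info("scene"),(474.8,258.6)),ray(imaging.camera_info("side"),(265.8,168.2))]))
E
```

```text
[517.10783037 344.99091366  32.        ]
[518.52818699 343.84787953  28.11292302]
```

```bash
python3 -m creep '0.35 -0.1 4 0 0 0 8.5;0.35 -0.1 8 0 0 0 8.5;0.35 -0.1 11 0 0 0 8.5;0.35 -0.1 13 0 0 0 8.5;0.35 -0.1 14.2 0 0 0 8.5;0.35 -0.1 14.2 0 0 0 8.5;0.35 -0.1 14.2 0 0 0 8.5;0.35 -0.1 14.2 0 0 0 8.5' 50
```

```text
time: 25.15
tool_pos: [518.9, 343.8, 5.4]
tcp_rot: [179.7, 0.2, 90.0]
ft_force: [0.3, 0.5, 0.8]
finger_gap: 85.1
```

```bash
python3 -m creep '0 -0.1 0.3 0.2 0 0 7;0 -0.1 0.3 0.2 0 0 6;0 -0.1 0.3 0.2 0 0 5;0 -0.1 0.3 0.2 0 0 4.3;0 -0.1 0.3 0.2 0 0 4.3;0 -0.1 0.3 0.2 0 0 4.3;0 -0.1 0.3 0.2 0 0 4.3' 50
python3 - <<'E'
from h import *
im=imaging.snapshot("wrist");cv2.imwrite(f"pics/w19.png",im[:,:,::-1])
E
```

```text
time: 25.85
tool_pos: [518.4, 344.1, 3.5]
tcp_rot: [179.9, 0.2, 90.0]
ft_force: [-1.0, -1.3, 6.2]
finger_gap: 48.9
```

View pics/w19.png

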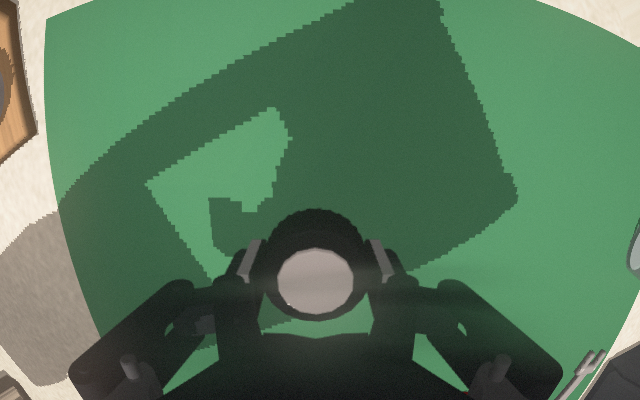

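```bash
python3 - <<'E'
from h import *
i=imaging.camera_info("wrist");s=r.sense()["tool_pos"]
print(atz(*wray(i,(315.5,281)),s[2]-3.5+32)-s, atz(*wray(i,(316,257)),s[2]-1.4+12)-s)
E
```

```text
[-0.80685435  1.74315587 28.5       ] [-0.52312577  4.06644338 10.6       ]
```

Cap gripped. Lift and carry to the stand.

```bash
python3 -m creep '0 0 -4 0 0 0 4.3;0 0 -8 0 0 0 4.3;0 0 -12 0 0 0 4.3;-3 -0.6 -16 0 0 0 4.3;-8 -1.5 -16 0 0 0 4.3;-13 -2.5 -16 0 0 0 4.3;-18 -3.5 -16 0 0 0 4.3;-23 -4.5 -16 0 0 0 4.3;-28 -5 -16 0 0 0 4.3;-33 -6 -16 0 0 0 4.3;-38 -7 -16 0 0 0 4.3;-43 -8 -16 0 0 0 4.3;-48 -9 -16 0 0 0 4.3;-52.9 -9.2 -16 0 0 0 4.3;-52.9 -9.2 -16 0 0 0 4.3;-52.9 -9.2 -14 0 0 0 4.3;-52.9 -9.2 -12.5 0 0 0 4.3;-52.9 -9.2 -12.5 0 0 0 4.3;-52.9 -9.2 -12.5 0 0 0 4.3' 50
python3 - <<'E'
from h import *
s=r.sense();print(s["tool_pos"],s["tcp_rot"],s["ft_force"])
im=imaging.snapshot("wrist")[:,:,::-1]
a=imaging.snapshot("side")[205:295,275:350,::-1];b=imaging.snapshot("scene")[95:185,248:323,::-1]
f=lambda c:np.clip(cv2.resize(c,(400,480),interpolation=2)*1.5,0,255).astype(np.uint8)
cv2.imwrite("pics/w20c.png",np.hstack([f(a),f(b)]))
E
```

```text
time: 27.8
tool_pos: [426.3, -184.0, 130.1]
tcp_rot: [179.9, 0.2, 90.0]
ft_force: [0.6, 0.5, -0.5]
finger_gap: 48.9
[ 426.25987853 -183.98531147  130.08638049] [1.79920410e+02 1.58136684e-01 9.00425867e+01] [ 0.63122891  0.51879228 -0.50224491]
```

View pics/w20c.png

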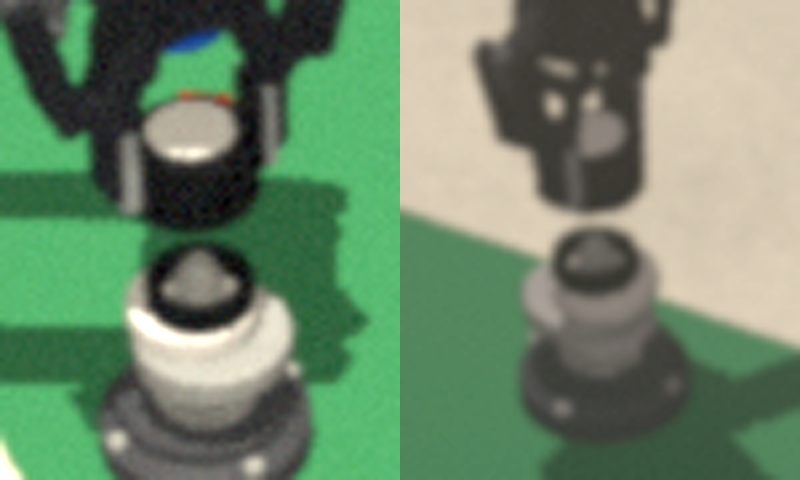

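The cap is level and centred over the stack in both views. Lowering.

```bash
python3 -m creep '0 0 1 0 0 0 4.3;0 0 2 0 0 0 4.3;0 0 3 0 0 0 4.3;0 0 3.5 0 0 0 4.3;0 0 3.5 0 0 0 4.3;0 0 3.5 0 0 0 4.3' 50
```

```text
time: 28.55
tool_pos: [427.1, -184.6, 95.9]
tcp_rot: [179.8, 0.2, 90.1]
ft_force: [0.3, 0.1, -1.0]
finger_gap: 48.8
```

```bash
python3 -m creep '0.05 0 0.2 0 0 0 4.3;0.05 0 0.4 0 0 0 4.3;0.05 0 0.4 0 0 0 4.3;0.05 0 0.4 0 0 0 4.3' 50
```

```text
time: 28.95
tool_pos: [427.1, -184.1, 92.0]
tcp_rot: [179.8, 0.2, 90.1]
ft_force: [0.3, -0.1, 0.4]
finger_gap: 48.7
```

```bash
python3 -m creep '0 0 0.2 0 0 0 4.3;0 0 0.4 0 0 0 4.3;0 0 0.6 0 0 0 4.3;0 0 0.8 0 0 0 4.3;0 0 0.8 0 0 0 4.3;0 0 0.8 0 0 0 4.3' 50
```

```text
time: 29.55
tool_pos: [427.4, -184.3, 84.4]
tcp_rot: [179.8, 0.2, 90.1]
ft_force: [-2.2, 0.3, 6.4]
finger_gap: 48.6
```

```bash
python3 -m creep '0 0 0.2 0 0 0 4.3;0 0 0.4 0 0 0 4.3;0 0 0.6 0 0 0 4.3;0 0 0.7 0 0 0 4.3;0 0 0.7 0 0 0 4.3;0 0 0.7 0 0 0 4.3' 50
```

```text
time: 30.15
tool_pos: [427.6, -184.5, 79.2]
tcp_rot: [179.8, 0.3, 90.1]
ft_force: [-9.6, 4.2, 21.0]
finger_gap: 48.7
```

At the stop: 21 N after about 12 mm of travel. I'll hold briefly, take a look, then rise.

```bash
python3 -m creep '0 0 0.1 0 0 0 4.3;0 0 0.1 0 0 0 4.3;0 0 0.1 0 0 0 4.3' 50
python3 - <<'E'
from h import *
a=imaging.snapshot("side")[205:295,275:350,::-1];b=imaging.snapshot("scene")[95:185,248:323,::-1]
f=lambda c:np.clip(cv2.resize(c,(400,480),interpolation=2)*1.5,0,255).astype(np.uint8)
cv2.imwrite("pics/w21c.png",np.hstack([f(a),f(b)]))
E
```

```text
time: 30.45
tool_pos: [427.6, -184.5, 79.3]
tcp_rot: [179.8, 0.3, 90.1]
ft_force: [-7.1, 4.1, 14.8]
finger_gap: 48.8
```

View pics/w21c.png

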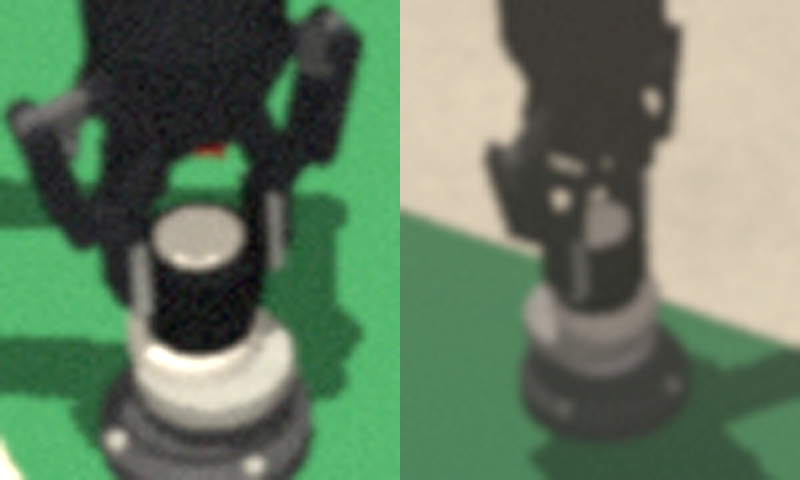

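The plate is fully down and the cap level. Coming back up slowly before releasing.

```bash
python3 -m creep '0 0 -0.2 0 0 0 4.3;0 0 -0.4 0 0 0 4.3;0 0 -0.6 0 0 0 4.3;0 0 -0.8 0 0 0 4.3;0 0 -0.9 0 0 0 4.3;0 0 -0.9 0 0 0 4.3;0 0 -0.9 0 0 0 4.3' 50
```

```text
time: 31.25
tool_pos: [427.6, -184.4, 88.3]
tcp_rot: [179.8, 0.2, 90.1]
ft_force: [-2.0, 0.9, 4.4]
finger_gap: 49.1
```

```bash
python3 -m creep '0 0 -0.1 0 0 0 4.3;0 0 -0.2 0 0 0 4.3;0 0 -0.3 0 0 0 4.3;0 0 -0.3 0 0 0 4.3;0 0 -0.3 0 0 0 4.3' 50
```

```text
time: 31.75
tool_pos: [427.6, -184.5, 91.3]
tcp_rot: [179.8, 0.3, 90.1]
ft_force: [-0.1, 1.3, 3.0]
finger_gap: 48.7
```

```bash
python3 -m creep '0 0 0 0 0 0 5;0 0 0 0 0 0 6;0 0 0 0 0 0 7;0 0 0 0 0 0 8.5;0 0 0 0 0 0 8.5;0 0 0 0 0 0 8.5;0 0 -3 0 0 0 8.5;0 0 -6 0 0 0 8.5;0 0 -9 0 0 0 8.5;-6 0 -9 0 0 0 8.5;-6 0 -9 0 0 0 8.5;-6 0 -9 0 0 0 8.5;-6 0 -9 0 0 0 8.5'
python3 - <<'E'
from h import *
s=r.sense();print(s["tool_pos"],s["ft_force"])
i=imaging.camera_info("wrist")
import pickle;pickle.dump(i,open("w22.pkl","wb"))
im=imaging.snapshot("wrist")[:,:,::-1];cv2.imwrite("pics/w22.png",im)
A=imaging.snapshot("side")[:,:,::-1];B=imaging.snapshot("scene")[:,:,::-1];cv2.imwrite("pics/side22.png",A);cv2.imwrite("pics/scene22.png",B)
f=lambda c:np.clip(cv2.resize(c,(400,480),interpolation=2)*1.5,0,255).astype(np.uint8)
cv2.imwrite("pics/w22c.png",np.hstack([f(A[205:295,275:350]),f(im[40:180,250:367])]))
E
```

```text
time: 33.05
tool_pos: [426.9, -243.4, 180.6]
tcp_rot: [179.9, 0.2, 90.0]
ft_force: [0.8, 0.5, -0.3]
finger_gap: 85.1
[ 426.86160064 -243.37108405  180.62961107] [ 0.76147909  0.5485924  -0.30290604]
```

View pics/w22c.png

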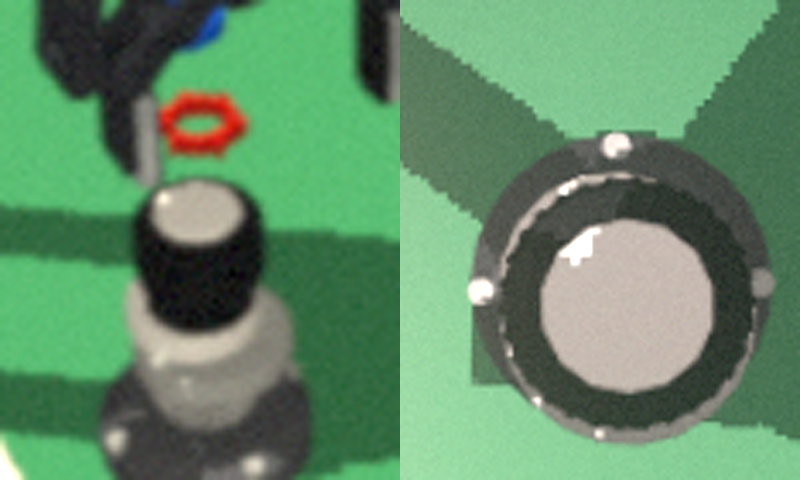

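View pics/scene22.png

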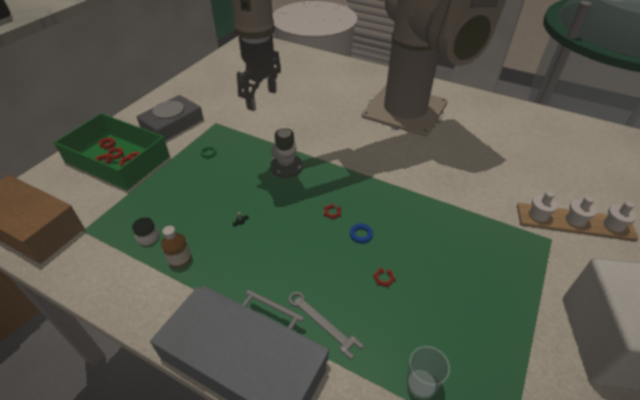

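```bash
python3 - <<'E'
from h import *
import pickle
i=pickle.load(open("w22.pkl","rb"))
b=wray(i,(316.7,129));a=ray(imaging.camera_info("side"),(312.1,244.75))
print(atz(*b,120),tri([a,b]))
# base screws for reference
f=lambda x,y:(250+(x-400)*.2925,40+y*.2917)
print([atz(*wray(i,f(*p)),26)[:2].round(1) for p in((616,144),(480,291),(762,283))])
E
```

```text
[ 427.04082143 -184.5319212   120.        ] [ 428.24687593 -185.26550249  116.97450852]
[array([ 424.3, -146.2]), array([ 386.2, -187. ]), array([ 465.1, -184.8])]
```

The cap sits level about 1–2 mm off the pin axis at full stack height. The gripper is clear, and the clips and wing screw haven't moved. Handing in.

```bash
python3 -c "
from bench import r
print(r.hand_in(), r.sense()['time'])"
```

```text
the job is handed in; nothing more can be done
the job is handed in; nothing more can be done
```

The shaft seal is built and handed in: steel, white and black rings threaded over the pin in that order, with the cap on top. I pressed the cap down until the spring stopped, let it back up and released it, at 33 s of the 115 s. No verdict was reported.

- **Press:** the tool went down about 12.2 mm. The force jumped to 21 N at the end, above the 13 N the spring needs at its stop, then read 14.8 N while held. I brought the cap back to its rest height (tool z 91.3 mm) before opening the fingers.
- **Last views:** the cap is level, about 1–2 mm off the pin axis. Its top measured 117 mm against the expected 120 mm; the outside cameras read 2–5 mm low on everything, so I took this as camera error. The gripper is clear and the force reading near zero. In the scene picture the clips, wing screw, and blue and green decoy rings are where they were.
- **What went wrong:** the first grasp of the steel ring closed on its top face (28 N), so I opened and regripped lower. The steel ring sits about 5 mm and the white ring about 4 mm off the axis, inside the 9 mm allowed. When I placed the white ring, the outside views and the tool position disagreed by about 4 mm; the tool position proved right.

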